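# Sweep the carabiners and the clip into the gear tray

## Task

Tidy the shelf: with the fingers, sweep the two silver carabiners and the green spring clip across the shelf and in through the open front of the dark steel tray, until all three lie wholly inside it on its floor. Slide them only: nothing may be picked up or lifted. Leave the turntable with its headlamp and compass, the red tin, the pocket knife and the flask as they are.

Things in the scene. Friction and masses are not known exactly. Their poses are not given: they have to be found in the camera images.
- tray: Dark steel tray fixed to the shelf, open on top and at its front. Origin: under its centre, at shelf height; x points from the open front to the back wall. Inside x -85 (front edge) to +85 mm, y -147 to +147 mm; floor 2.5 mm thick, bevelled down to the shelf over the first 14 mm from the front so that things slide in. Three walls 40 mm high, 3 mm thick.
- carabiner_1_center (a point): Loose silver oval carabiner lying flat, 90 g: a ring of round bar 11 mm thick, 112 mm long, 70 mm wide, with straight sides and round ends; the opening within is 90 by 48 mm. This point: the centre of the oval, half-way up the bar (5.5 mm above its underside). x points along its length, y across it towards the side without the gate, z up.
- carabiner_1_end_a (a point): On the same carabiner, middle of the bar at its +x end (50.5 mm from its centre point).
- carabiner_1_end_b (a point): On the same carabiner, middle of the bar at its -x end (50.5 mm from its centre point).
- carabiner_2_center (a point): Loose silver oval carabiner lying flat, 90 g: a ring of round bar 11 mm thick, 112 mm long, 70 mm wide, with straight sides and round ends; the opening within is 90 by 48 mm. This point: the centre of the oval, half-way up the bar (5.5 mm above its underside). x points along its length, y across it towards the side without the gate, z up.
- carabiner_2_end_a (a point): On the same carabiner, middle of the bar at its +x end (50.5 mm from its centre point).
- carabiner_2_end_b (a point): On the same carabiner, middle of the bar at its -x end (50.5 mm from its centre point).
- clip_center (a point): Loose green plastic spring clip lying on its side, 45 g: 84 mm long, 42 mm wide over the ends of its two handles, 20 mm wide at the jaws, 20 mm high. This point: its middle, half-way up (10 mm above its underside). x points along it to the jaws, z up. The gap between the handle ends is 20 mm wide and 18 mm deep.
- clip_jaws (a point): Tip of the clip's jaws, half-way up, 40 mm from its centre point.
- clip_handles (a point): Midway between the ends of the clip's handles, half-way up, 42 mm behind its centre point.
- turntable: Round wooden turntable on the shelf, fixed foot with a platter 260 mm across that turns at a light touch; its top is 35 mm above the shelf. Origin: on its axis at the shelf. It carries the headlamp and the compass.
- headlamp: Blue headlamp with its blue head hoop, loose on the turntable: 117 mm long (x), 112 mm wide, 44 mm high; origin at its underside, within the hoop.
- compass: Round black plastic compass, loose on the turntable: 60 mm across, 17 mm high; origin at the centre of its underside.
- wax_tin: Round tin with a red and yellow lid, loose on the shelf: 62 mm across, 23 mm high; origin at the centre of its underside.
- pocket_knife: Closed red pocket knife, loose on the shelf: 100 mm long (x), 26 mm wide, 18 mm high; origin at the centre of its underside.
- flask: Steel drinking flask with a black cap, standing loose on the shelf: 72 mm across, 224 mm high; origin at the centre of its underside.
There are look-alikes about, which are no part of the job. What is shaped like the part that bears carabiner_1_center but orange or yellow is not meant.

How it is judged (in metres and radians):
At the end, for the whole second after the job is handed in: Carabiners and clip at rest in the tray, under 33 mm high: each centre at least 30 mm, each end point at least 5 mm, behind the front edge and between the walls. Headlamp, compass, tin, knife and flask upright, within 20 mm of their starts (x of carabiner_1_center in the frame of tray between -0.055 and 0.085 m and y of carabiner_1_center in the frame of tray between -0.147 and 0.147 m and z of each of carabiner_1_center, carabiner_2_center, clip_center in the frame of tray below 0.033 m and x of each of carabiner_1_end_a, carabiner_1_end_b, carabiner_2_end_a, carabiner_2_end_b, clip_jaws, clip_handles in the frame of tray above -0.08 m and y of carabiner_1_end_a in the frame of tray between -0.15 and 0.15 m and y of carabiner_1_end_b in the frame of tray between -0.15 and 0.15 m and linear speed of each of carabiner_1, carabiner_2, clip below 0.02 m/s and x of carabiner_2_center in the frame of tray between -0.055 and 0.085 m and y of carabiner_2_center in the frame of tray between -0.147 and 0.147 m and y of carabiner_2_end_a in the frame of tray between -0.15 and 0.15 m and y of carabiner_2_end_b in the frame of tray between -0.15 and 0.15 m and x of clip_center in the frame of tray between -0.055 and 0.085 m and y of clip_center in the frame of tray between -0.147 and 0.147 m and y of clip_jaws in the frame of tray between -0.15 and 0.15 m and y of clip_handles in the frame of tray between -0.15 and 0.15 m and distance of each of headlamp, compass, wax_tin, pocket_knife, flask from where it was at the start of the episode below 0.02 m and angle between each of headlamp, compass, wax_tin, pocket_knife, flask's own z axis and vertical below 0.2 rad); the robot touches nothing.
It fails at once if a carabiner or the clip is lifted (its centre rises above 33 mm over the shelf, about 25 mm off it) (height (world z) of any of carabiner_1_center, carabiner_2_center, clip_center above 0.033 m).
It fails at once if the headlamp, compass, tin, knife or flask is moved more than 20 mm or tipped (distance of any of headlamp, compass, wax_tin, pocket_knife, flask from where it was at the start of the episode above 0.02 m or angle between any of headlamp, compass, wax_tin, pocket_knife, flask's own z axis and vertical above 0.3 rad).
It also fails if it takes over 72 s, if anything falls off the work surface, if the arm or the gripper's body presses on something with over 40 N, if the wrist force passes 120 N, or if a joint passes its speed limit or range.

## Robot

A 6-joint arm with a two-finger parallel gripper is mounted at the origin on the work surface. World frame = base frame: x ahead of the robot, y to its left, z up, the work surface at z = 0. Lengths are in m, angles in degrees, forces in N, time in s.
With the tool pointing down it reaches from about 0.4 to 0.825 m from the base axis. Payload 7 kg.
Tool frame: the origin (TCP) lies at the centre of the arm's flange, where the gripper is bolted on; the fingertips stand 178 mm ahead of it and the grasp point (between the pads) lies 159 mm ahead of it (tip_reach is the distance from the TCP to the fingertips, in m); z points along the fingers, y is the line along which they close (so a half turn about z gives the same grasp; the last joint's range is limited). The gripper opens to 88 mm and grips with 3 to 60 N. Pads are 19 mm wide; open, the fingers measure 130 mm over their backs; the gripper's body (78 mm by 193 mm) begins 47 mm behind the grasp point.
Start: joints at [90.361, 20.546, 0.682, 0, -70.136, -16.507], TCP at [0.188, 0.648, 0.405] pointing down, gripper open.
Joint ranges: [-176.03, 176.03], [-82.01, 121.73], [-58.28, 71.71], [-173.87, 95.51], [-174.79, -0.11], [-173.66, 173.66]. Speed limits (degrees/s): [136.94, 136.94, 172.46, 180, 180, 180].

## Interface

Orientations are given as [roll, pitch, yaw] about the fixed x, y, z axes, in that order (R = Rz(yaw) Ry(pitch) Rx(roll)).
In Python, from plant import * gives the robot as it stands.
- The arm moves only by the shell command python3 -m handwheel 'ROWS'. ROWS is JSON, a list of rows, each a list of 7 numbers: the opening, from -1 (shut) to 1 (fully open), then the shift along the tool's x, y, z as a fraction of full scale, then the turn, a rotation vector about the tool's x, y, z as a fraction of full scale. A call has 1 to 5 rows; each row shifts and turns the commanded pose from where the row before left it, along the tool's axes as they then stand; what a row does not reach is not made up. Full scale, the value 1, is 0.025 m for a shift and 6 degrees for a turn. A row lasts 1/8 s, in which the tool goes at most 62.5 mm and 10.7 degrees, less where a joint would pass 70% of its speed; a pose out of reach is approached as far as the arm can. A call with a number of a shift or a turn outside -1 to 1 is refused whole. A call with a gripper value outside its range is refused whole. The fingers move at their own pace and stop on an object; the grip force is fixed at half the most. Time passes only in rows, so rows that do not move let the fingers close. It gives the time, the measured TCP pose, the force, the opening and the grip force at its end, in the units of the state.
- get_obs(): the state, without advancing time (a new reading comes with each control period).
- snapshot(name): name is "scene" or "top" or "wrist"; returns a dict with "color" (480x640x3 uint8, red, green, blue), "fx", "fy", "cx", "cy" (pixels), "R" (3x3) and "t" (3): a world point X has camera coordinates R X + t; the wrist camera has in their place "tool_from_camera" (4x4, takes a point from camera to tool coordinates, whose origin is the TCP and whose axes are the flange's). Camera axes: x right, y down, z forward; pixel columns grow to the right and rows downward; lengths in m; the calibration is good to about 2 mm. A picture is of the moment at which its call begins: read the wrist's pose just before it. There is no depth.
- close_job(): hands the job in; it is judged then, once.
The state is a dict: "clock": time; "joint_pos": joint angles; "qvel": joint speeds; "tau": joint torques, N m; "tool_pos": TCP position; "orientation": TCP orientation; "force": force on the tool from outside, world axes, zero at the start; "moment": the same for the moment, N m; "opening": finger opening in m; "gripper_force": force on a finger pad.
Only numpy, scipy, OpenCV 4.12 (cv2) and the standard library are available. Lean on these libraries where they do the work, as an engineer would, in place of code of your own. Each camera call takes 0.05 s, during which the arm holds its last target. There are 200 camera calls.

## Working session

There is one attempt and no reset: what is moved stays moved. The work goes in short steps, Python scripts to look and compute and a shell command to move; the robot and the scene stay as the last step left them, time stands still between calls to the robot, and variables do not carry over. Pictures are saved under pics/ and viewed, at most 10 in all, crops included, and the job is handed in when it is done.

```bash
mkdir -p pics; ls; python3 - <<'E'
from plant import *
import cv2
o=get_obs();print({k:o[k] for k in("clock","tool_pos","orientation","opening","force")})
for n in("top","scene"):
    s=snapshot(n);cv2.imwrite(f"pics/{n}0.png",s["color"][:,:,::-1]);print(n,s["fx"],s["fy"],s["cx"],s["cy"],s["R"],s["t"])
E
```

```text
pics
{'clock': 0.0, 'tool_pos': array([0.18764657, 0.64819498, 0.40374988]), 'orientation': array([ 1.79908649e+02, -7.10522456e-03, -1.61522291e+01]), 'opening': 0.08756777437889772, 'force': array([ 0.70090189,  0.79421335, -0.77835683])}
top 501.86577794330327 501.86577794330327 315.16624611883526 245.12588125534592 [[-0.01403786 -0.9997975  -0.0144186 ]
 [-0.99040932  0.01588537 -0.13724809]
 [ 0.13744934  0.01235365 -0.99043176]] [-0.06961479  0.54139885  1.24962155]
scene 434.78519210867864 434.78519210867864 325.0071021119633 233.4012821955413 [[-0.72937807  0.68411011  0.00099892]
 [ 0.43981435  0.47003454 -0.76526523]
 [-0.5239952  -0.55772833 -0.64371433]] [ 0.46413098 -0.18473045  1.39276167]
```

View pics/top0.png

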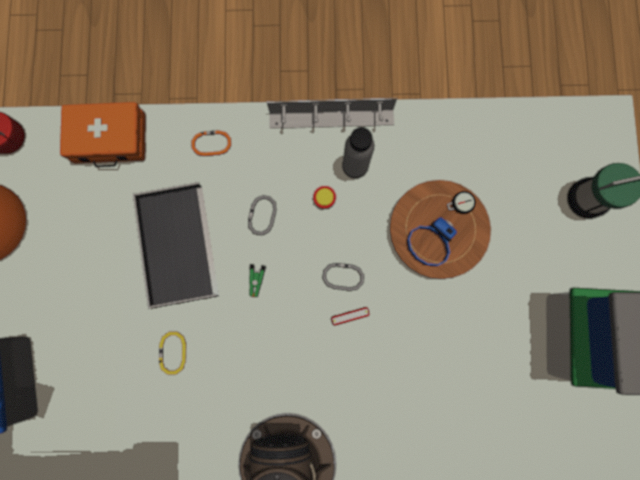

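View pics/scene0.png

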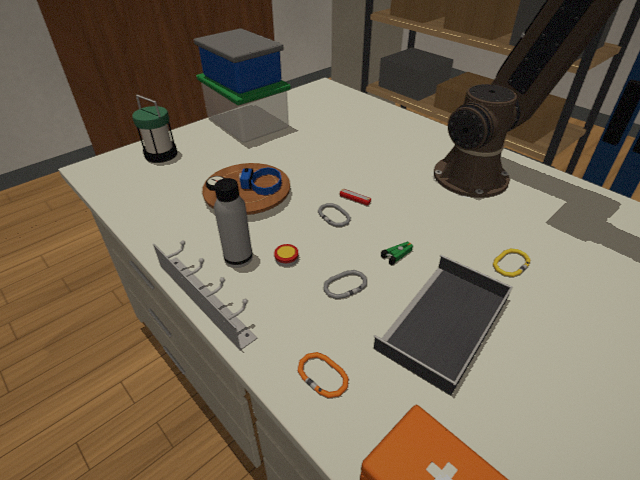

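The top view shows the tray at about (175,245), with its open front to the right (front edge from (201,187) to (215,297)). The carabiners are at (262,215) and (343,277), the clip at (257,280), the tin at (324,197), the knife at (350,316) and the flask foot at about (355,172). The scene view agrees with this.

```bash
cat > h.py <<'E'
from plant import *
import cv2, numpy as np
def ray(s,uv,z):
    R=np.array(s["R"]);t=np.array(s["t"]);C=-R.T@t
    uv=np.atleast_2d(np.array(uv,float))
    d=np.c_[(uv[:,0]-s["cx"])/s["fx"],(uv[:,1]-s["cy"])/s["fy"],np.ones(len(uv))]@R
    return (C+d*((z-C[2])/d[:,2])[:,None])
def blobs(s,roi,kind,z,amin=60):
    u0,v0,u1,v1=roi
    im=s["color"][v0:v1,u0:u1]
    hsv=cv2.cvtColor(im,cv2.COLOR_RGB2HSV).astype(int);H,S,V=hsv[...,0],hsv[...,1],hsv[...,2]
    m={"grey":(S<45)&(V<160),"green":(H>40)&(H<85)&(S>110),"red":((H<12)|(H>165))&(S>110)}[kind]
    c,_=cv2.findContours(m.astype(np.uint8),cv2.RETR_EXTERNAL,cv2.CHAIN_APPROX_NONE)
    out=[]
    for k in c:
        if cv2.contourArea(k)<amin: continue
        p=ray(s,k[:,0]+[u0,v0],z)[:,:2].astype(np.float32)*1000
        (cx,cy),(w,h),a=cv2.minAreaRect(p)
        if w<h: w,h,a=h,w,a+90
        out.append((round(cx),round(cy),round(w),round(h),round(a%180)))
    return out
def tray(s):
    f=ray(s,[[201,187],[215,297]],0.003); b=ray(s,[[139,196],[152,304]],.003)
    return f,b
def look(roi=(222,150,400,330)):
    s=snapshot("top")
    print("grey",blobs(s,roi,"grey",.0055)); print("green",blobs(s,roi,"green",.012,20)); print("red",blobs(s,roi,"red",.015,20))
    return s
E
python3 - <<'E'
from h import *
s=look((222,185,400,330))
f,b=tray(s);print(f,b)
im=cv2.resize(s["color"][130:340,120:400],None,fx=2.8,fy=2.8,interpolation=cv2.INTER_CUBIC)
cv2.imwrite("pics/crop.png",im[:,:,::-1])
print(ray(s,[[355,172],[440,229]],0))
E
```

```text
grey [(456, 76, 89, 47, 179), (461, -148, 113, 74, 83), (581, -281, 173, 34, 178), (628, 63, 113, 74, 167)]
green [(449, 79, 66, 30, 174)]
red [(672, -103, 59, 57, 135)]
[[0.70734539 0.22680507 0.003     ]
 [0.41292917 0.18518346 0.003     ]] [[0.68553689 0.39318122 0.003     ]
 [0.39718944 0.34929935 0.003     ]]
[[ 0.74214973 -0.187168    0.        ]
 [ 0.58308556 -0.40739586  0.        ]]
```

View pics/crop.png

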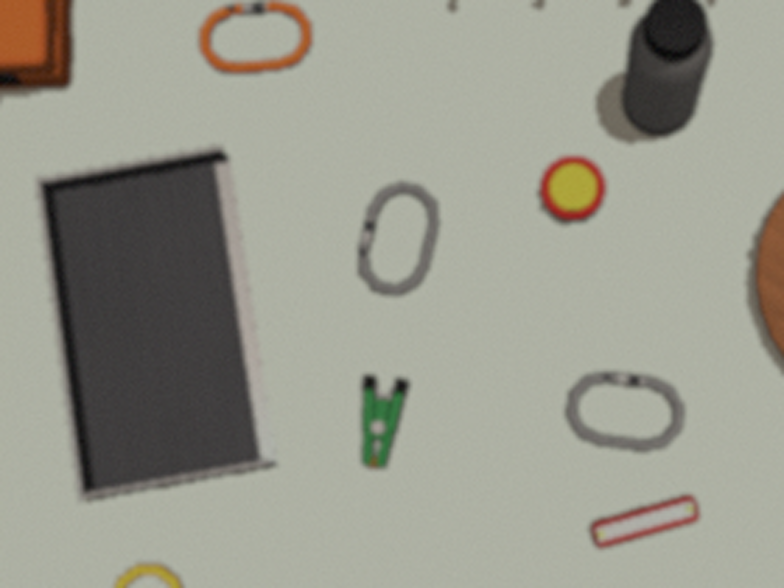

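```bash
cat >> h.py <<'E'
from scipy.spatial.transform import Rotation as Ro
T0=np.array([548,290.]);e=np.array([.990,.140]);d=np.array([-.140,.990])
def tw(lat,dep): return T0+lat*e+dep*d           # tray(lateral,depth)->world mm
def wt(p): q=np.array(p)-T0; return q@e,q@d
def go(x,y,tip=None,yaw=None):
    "tool-frame move in full-scale units to world mm (x,y), tip height mm"
    o=get_obs();p=o["tool_pos"]*1000;R=Ro.from_euler("xyz",o["orientation"],degrees=True)
    w=np.array([x,y,p[2] if tip is None else tip+178])-p
    if yaw is None: yaw=o["orientation"][2]
    Rn=Ro.from_euler("xyz",[180,0,yaw],degrees=True)
    print("t",round(o["clock"],1),"pos",p.round(1),"rpy",o["orientation"].round(1),"F",o["force"].round(1),
     "turn units",(R.inv()*Rn).as_rotvec(degrees=True).round(1)/6,"shift units(after turn)",(Rn.inv().apply(w)/25).round(2),"tray",np.round(wt(p[:2])))
E
R='[[-1,0,0,0,0,0,1],[-1,0,0,0,0,0,1],[-1,0,0,0,0,0,1],[-1,0,0,0,0,0,1],[-1,0,0,0,0,0,0.8]]'
python3 -m handwheel '[[-1,0,0,0,0,0,1],[-1,0,0,0,0,0,1],[-1,0,0,0,0,0,1],[-1,0,0,0,0,0,1],[-1,0,0,0,0,0,1]]'
python3 -m handwheel '[[-1,0,0,0,0,0,1],[-1,0,0,0,0,0,1],[-1,0,0,0,0,0,1],[-1,0,0,0,0,0,1],[-1,0,0,0,0,0,1]]'
python3 -m handwheel '[[-1,0,0,0,0,0,1],[-1,0,0,0,0,0,1],[-1,0,0,0,0,0,1],[-1,0,0,0,0,0,1],[-1,0,0,0,0,0,0.5]]'
python3 -c "
from h import *
go(628,63,30,-103); go(*tw(80,10),4.5,-82)"
```

```text
clock: 0.78
tool_pos: [0.1877, 0.6483, 0.4043]
orientation: [180.0, -0.0, -46.3]
force: [-0.9, 0.2, 0.2]
opening: 0.0436
gripper_force: 0.0
clock: 1.4
tool_pos: [0.1877, 0.6483, 0.4043]
orientation: [180.0, -0.0, -76.3]
force: [0.6, 0.3, 0.6]
opening: 0.0005
gripper_force: 0.0
clock: 2.02
tool_pos: [0.1877, 0.6483, 0.4042]
orientation: [180.0, -0.0, -103.3]
force: [0.4, -0.2, -0.2]
opening: 0.0005
gripper_force: 0.0
t 2.0 pos [187.7 648.3 404.2] rpy [ 180.    -0.  -103.3] F [ 0.4 -0.2 -0.2] turn units [ 0.   -0.   -0.05] shift units(after turn) [ 18.85 -22.43   7.85] tray [-307.  405.]
t 2.0 pos [187.7 648.3 404.2] rpy [ 180.    -0.  -103.3] F [ 0.4 -0.2 -0.2] turn units [ 0.   -0.   -3.55] shift units(after turn) [ 15.79 -15.48   8.87] tray [-307.  405.]
```

```bash
python3 -m handwheel '[[-1,0.75,-0.9,0,0,0,0],[-1,0.75,-0.9,0,0,0,0],[-1,0.75,-0.9,0,0,0,0],[-1,0.75,-0.9,0,0,0,0],[-1,0.75,-0.9,0,0,0,0]]' | head -2
python3 -m handwheel '[[-1,0.75,-0.9,0,0,0,0],[-1,0.75,-0.9,0,0,0,0],[-1,0.75,-0.9,0,0,0,0],[-1,0.75,-0.9,0,0,0,0],[-1,0.75,-0.9,0,0,0,0]]' | head -2
python3 -m handwheel '[[-1,0.75,-0.9,0,0,0,0],[-1,0.75,-0.9,0,0,0,0],[-1,0.75,-0.9,0,0,0,0],[-1,0.75,-0.9,0,0,0,0],[-1,0.75,-0.9,0,0,0,0]]' | head -2
python3 -m handwheel '[[-1,0.75,-0.9,0,0,0,0],[-1,0.75,-0.9,0,0,0,0],[-1,0.75,-0.9,0,0,0,0],[-1,0.75,-0.9,0,0,0,0],[-1,0.75,-0.9,0,0,0,0]]' | head -2
python3 -m handwheel '[[-1,0.75,-0.9,0.8,0,0,0],[-1,0.75,-0.9,0.8,0,0,0],[-1,0.75,-0.9,0.8,0,0,0],[-1,0.75,-0.9,0.8,0,0,0],[-1,0.75,-0.9,0.8,0,0,0]]' | head -2
python3 - <<'E'
from h import *
go(628,63,4.5)
o=get_obs();s=snapshot("wrist");print(np.array(s["tool_from_camera"]).round(3).tolist(),s["fx"])
cv2.imwrite("pics/w1.png",s["color"][:,:,::-1])
E
```

```text
clock: 2.65
tool_pos: [0.277, 0.53, 0.4047]
clock: 3.28
tool_pos: [0.3651, 0.4128, 0.4048]
clock: 3.9
tool_pos: [0.4531, 0.2959, 0.4048]
clock: 4.53
tool_pos: [0.5411, 0.179, 0.4048]
clock: 5.15
tool_pos: [0.6292, 0.0621, 0.3042]
t 5.2 pos [629.2  62.1 304.2] rpy [-180.     0.  -103.2] F [ 0.2 -0.  -0. ] turn units [-0.  0. -0.] shift units(after turn) [-0.02  0.05  4.87] tray [  48. -237.]
[[0.001, -0.966, -0.259, 0.069], [1.0, 0.001, 0.0, -0.001], [-0.0, -0.259, 0.966, 0.02], [0.0, 0.0, 0.0, 1.0]] 383.7434877478422
```

View pics/w1.png

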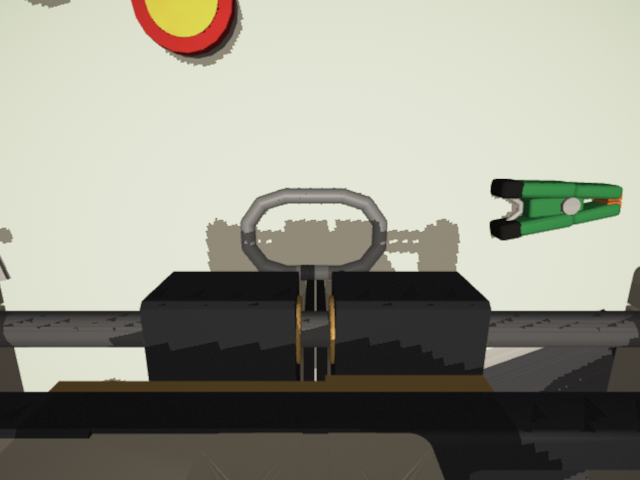

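The wrist view shows the ring spanning u 241–387 and v 188–280. Its centre lies within about 5 mm of the tool axis, so I can lower the fingers into it.

```bash
python3 -m handwheel '[[-1,0,0,1,0,0,0],[-1,0,0,1,0,0,0],[-1,0,0,1,0,0,0],[-1,0,0,1,0,0,0],[-1,0,0,0.8,0,0,0]]'
python3 -m handwheel '[[-1,0,0,0.05,0,0,0],[-1,0,0,0,0,0,0]]'
python3 -c "
from h import *
go(*tw(75,15),4.5,-82)"
```

```text
clock: 5.82
tool_pos: [0.6285, 0.063, 0.1838]
orientation: [180.0, -0.0, -103.2]
force: [0.2, -0.4, 0.8]
opening: 0.0005
gripper_force: 0.0
clock: 6.08
tool_pos: [0.6291, 0.0636, 0.1841]
orientation: [-180.0, 0.0, -103.1]
force: [0.3, 0.1, -0.1]
opening: 0.0005
gripper_force: 0.0
t 6.1 pos [629.1  63.6 184.1] rpy [-180.     0.  -103.1] F [ 0.3  0.1 -0.1] turn units [-0.          0.         -3.51666667] shift units(after turn) [-10.02  -1.05   0.07] tray [  49. -235.]
```

```bash
python3 -m handwheel '[[-1,-0.5,0,0.07,0,0,-0.7],[-1,-0.5,0,0,0,0,-0.7],[-1,-0.5,0,0,0,0,-0.7],[-1,-0.5,0,0,0,0,-0.7],[-1,-0.5,0,0,0,0,-0.7]]'
python3 -c "
from h import *
go(*tw(75,45),4.5,-82);look((130,150,400,330))"
```

```text
clock: 6.7
tool_pos: [0.6344, 0.1262, 0.1832]
orientation: [-179.9, 0.0, -82.0]
force: [-0.3, -0.6, -0.0]
opening: 0.0003
gripper_force: 0.2
t 6.7 pos [634.4 126.2 183.2] rpy [-179.9    0.   -82. ] F [-0.3 -0.6 -0. ] turn units [-0.01666667  0.          0.        ] shift units(after turn) [-8.77 -0.49  0.03] tray [  63. -174.]
grey [(461, -148, 108, 69, 83), (529, 212, 413, 309, 124), (760, -182, 108, 83, 89), (758, 238, 120, 103, 89)]
green [(449, 79, 66, 30, 174)]
red [(672, -103, 59, 57, 135), (796, 399, 38, 28, 89)]
```

```bash
python3 -m handwheel '[[-1,-1,-0.05,0.03,0,0,0],[-1,-1,-0.05,0,0,0,0],[-1,-1,-0.05,0,0,0,0],[-1,-1,-0.05,0,0,0,0],[-1,-1,-0.05,0,0,0,0]]'
python3 -m handwheel '[[-1,-0.8,-0.05,0,0,0,0],[-1,-0.8,-0.05,0,0,0,0],[-1,-0.7,-0.05,0,0,0,0],[-1,-0.6,0,0,0,0,0],[-1,-0.5,0,0,0,0,0]]'
python3 -m handwheel '[[-1,-0.3,0,0,0,0,0],[-1,0.2,0,0,0,0,0]]'
python3 -c "
from h import *
s=snapshot('top');cv2.imwrite('pics/t2.png',cv2.resize(s['color'][130:340,120:400],None,fx=2.8,fy=2.8)[:,:,::-1])
go(*tw(75,45),4.5,-82)"
```

```text
clock: 7.38
tool_pos: [0.6235, 0.251, 0.1824]
orientation: [-179.9, 0.0, -82.2]
force: [-0.4, -2.3, 3.1]
opening: 0.0004
gripper_force: 1.3
clock: 8.0
tool_pos: [0.6152, 0.3361, 0.181]
orientation: [180.0, -0.0, -82.1]
force: [1.4, -4.0, 5.3]
opening: 0.0008
gripper_force: 2.7
clock: 8.25
tool_pos: [0.6148, 0.3394, 0.181]
orientation: [-179.9, 0.1, -82.1]
force: [-1.2, 2.2, 3.5]
opening: 0.0002
gripper_force: 1.6
t 8.3 pos [614.9 338.4 181. ] rpy [-1.799e+02  1.000e-01 -8.210e+01] F [0.3 2.1 1.6] turn units [-0.01666667  0.01666667 -0.01666667] shift units(after turn) [-0.26 -0.08 -0.06] tray [73. 39.]
```

View pics/t2.png

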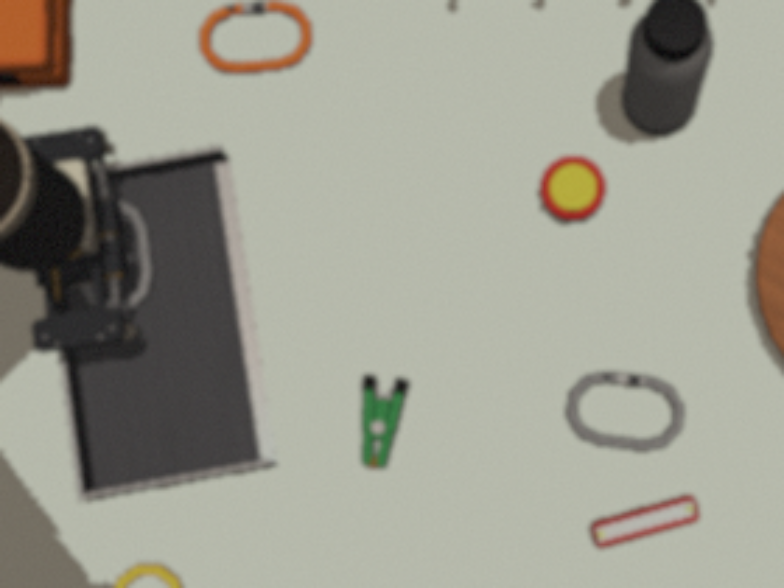

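```bash
python3 -m handwheel '[[-1,0,-0.5,-0.05,0,0,0],[-1,0,-0.5,0,0,0,0],[-1,0,-0.4,0,0,0,0],[-1,0,0.1,0,0,0,0]]'
python3 -m handwheel '[[-1,0,0,-0.5,0,0,0],[-1,0,0,-1,0,0,0],[-1,0,0,-1,0,0,0],[-0.2,0,0,-1,0,0,0],[-0.2,0,0,0,0,0,0]]'
python3 -c "
from h import *
go(456,28,4.5,-85)"
```

```text
clock: 8.8
tool_pos: [0.648, 0.3419, 0.1815]
orientation: [180.0, -0.0, -82.2]
force: [-0.4, -0.3, -1.1]
opening: 0.0005
gripper_force: 0.0
clock: 9.43
tool_pos: [0.6474, 0.3428, 0.2736]
orientation: [-179.7, 0.2, -82.1]
force: [0.7, -0.5, -0.1]
opening: 0.0148
gripper_force: 0.0
t 9.4 pos [647.4 342.8 273.6] rpy [-179.7    0.2  -82.1] F [ 0.7 -0.5 -0.1] turn units [-0.05        0.03333333  0.48333333] shift units(after turn) [11.87  8.73  3.65] tray [106.  38.]
```

```bash
python3 -m handwheel '[[-0.2,0.91,0.67,0,0,0,0.48],[-0.2,0.91,0.67,0,0,0,0],[-0.2,0.91,0.67,0,0,0,0],[-0.2,0.91,0.67,0,0,0,0],[-0.2,0.91,0.67,0,0,0,0]]' | head -2
python3 -m handwheel '[[-0.2,0.91,0.67,0,0,0,0],[-0.2,0.91,0.67,0,0,0,0],[-0.2,0.91,0.67,0,0,0,0],[-0.2,0.91,0.67,0,0,0,0],[-0.2,0.91,0.67,0,0,0,0]]' | head -2
python3 -m handwheel '[[-0.2,0.91,0.67,0,0,0,0],[-0.2,0.91,0.67,0,0,0,0],[-0.2,0.91,0.67,0,0,0,0],[-0.2,0,0,0,0,0,0],[-0.2,0,0,0,0,0,0]]'
python3 -c "
from h import *
go(456,28,4.5,-85)
s=look((130,150,400,330))
cv2.imwrite('pics/t3.png',cv2.resize(s['color'][130:340,120:400],None,fx=2.8,fy=2.8)[:,:,::-1])"
```

```text
clock: 10.05
tool_pos: [0.5738, 0.2201, 0.2695]
clock: 10.68
tool_pos: [0.5002, 0.0995, 0.2696]
clock: 11.3
tool_pos: [0.4571, 0.0277, 0.2699]
orientation: [-180.0, 0.0, -85.0]
force: [0.4, 0.2, 0.7]
opening: 0.0353
gripper_force: 0.0
t 11.3 pos [457.1  27.7 269.9] rpy [-180.    0.  -85.] F [0.4 0.2 0.7] turn units [-0.  0. -0.] shift units(after turn) [-0.02  0.04  3.5 ] tray [-127. -247.]
grey [(460, -147, 107, 73, 88), (379, 92, 322, 141, 129), (517, 111, 137, 135, 34), (578, -281, 163, 30, 180), (608, 242, 423, 255, 107), (760, -182, 108, 83, 89)]
green []
red [(672, -103, 59, 57, 134), (799, 200, 89, 14, 89), (796, 399, 38, 28, 89)]
```

View pics/t3.png

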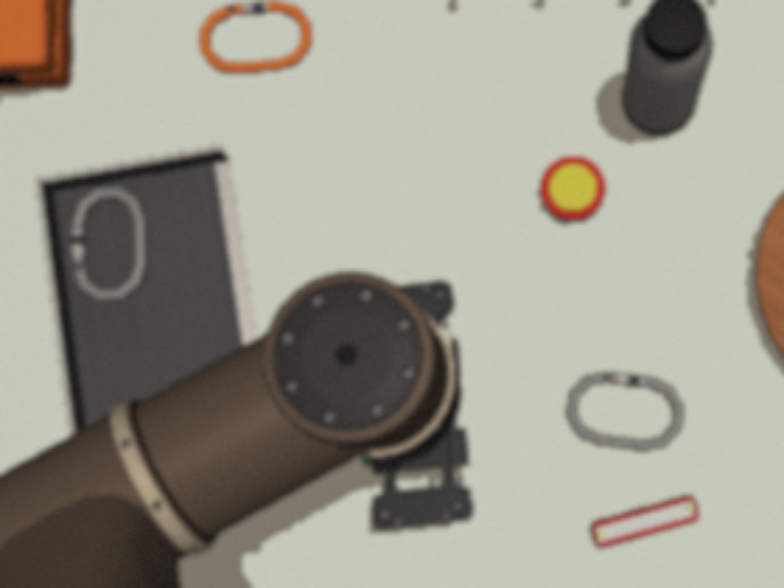

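C1 lies fully inside the tray at about (108,242) in the crop, and the rest of the scene is unchanged. Next I lower the fingers behind the clip and push it.

```bash
python3 -m handwheel '[[-0.2,0,0,1,0,0,0],[-0.2,0,0,1,0,0,0],[-0.2,0,0,1,0,0,0],[-0.2,0,0,0.48,0,0,0],[-0.2,0,0,0,0,0,0]]'
python3 -m handwheel '[[-0.2,-0.4,0,0,0,0,0],[-0.2,-0.4,0,0,0,0,0],[-0.2,-0.4,0,0,0,0,0],[-0.2,-0.4,0,0,0,0,0],[-0.2,-0.4,0,0,0,0,0]]'
python3 -c "
from h import *
go(*tw(-90,15),5,-85)
s=snapshot('wrist');cv2.imwrite('pics/w4.png',s['color'][:,:,::-1])"
```

```text
clock: 11.98
tool_pos: [0.4571, 0.0282, 0.1821]
orientation: [179.9, -0.0, -85.0]
force: [-0.3, -0.1, -0.1]
opening: 0.0356
gripper_force: 0.0
clock: 12.6
tool_pos: [0.4526, 0.0786, 0.1828]
orientation: [-180.0, 0.0, -85.0]
force: [-0.2, -1.1, -0.1]
opening: 0.0351
gripper_force: 0.2
t 12.6 pos [452.6  78.6 182.8] rpy [-180.    0.  -85.] F [-0.2 -1.1 -0.1] turn units [-0.  0. -0.] shift units(after turn) [-8.5  -0.91 -0.01] tray [-124. -196.]
```

View pics/w4.png

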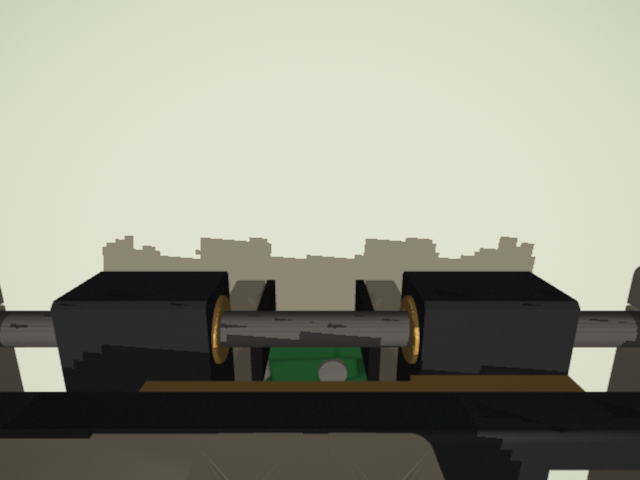

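```bash
python3 -m handwheel '[[-0.2,-0.3,-0.05,0,0,0,0.8],[-0.2,-0.3,-0.05,0,0,0,0.8],[-0.2,-0.3,-0.05,0,0,0,0.8],[-0.2,-0.5,-0.1,0,0,0,0],[-0.2,-0.5,-0.1,0,0,0,0]]'
python3 -m handwheel '[[-0.2,-0.5,-0.1,0,0,0,0],[-0.2,-0.5,-0.1,0,0,0,0]]'
python3 -c "
from h import *
go(*tw(-90,15),5,-85)
s=snapshot('wrist');cv2.imwrite('pics/w5.png',s['color'][:,:,::-1])"
```

```text
clock: 13.28
tool_pos: [0.4657, 0.1249, 0.1827]
orientation: [-180.0, 0.0, -99.3]
force: [-0.6, 0.1, -0.5]
opening: 0.0354
gripper_force: 0.1
clock: 13.52
tool_pos: [0.4747, 0.1488, 0.1826]
orientation: [180.0, -0.0, -99.4]
force: [0.6, -1.4, 0.4]
opening: 0.0352
gripper_force: 0.3
t 13.5 pos [474.7 148.8 182.6] rpy [180.   -0.  -99.4] F [ 0.6 -1.4  0.4] turn units [ 0.  -0.  -2.4] shift units(after turn) [-5.78  0.21 -0.01] tray [ -92. -130.]
```

View pics/w5.png

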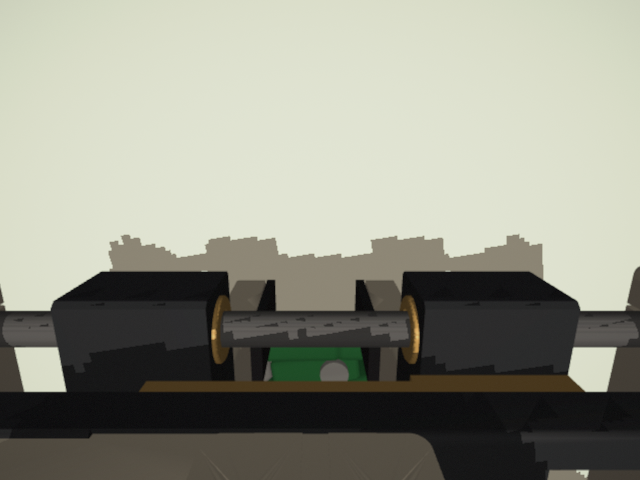

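```bash
python3 -m handwheel '[[-0.2,-0.5,0.12,0,0,0,-0.7],[-0.2,-0.5,0.08,0,0,0,-0.7],[-0.2,-0.5,0.04,0,0,0,-0.7],[-0.2,-0.5,0,0,0,0,-0.7],[-0.2,-0.5,0,0,0,0,0]]'
python3 -m handwheel '[[-0.2,-0.6,0,0,0,0,0],[-0.2,-0.6,0,0,0,0,0],[-0.2,-0.6,0,0,0,0,0],[-0.2,-0.6,0,0,0,0,0],[-0.2,-0.6,0,0,0,0,0]]'
python3 -c "
from h import *
go(*tw(-90,20),5,-82)
s=snapshot('top');cv2.imwrite('pics/t6.png',cv2.resize(s['color'][130:340,100:400],None,fx=2.6,fy=2.6)[:,:,::-1])"
```

```text
clock: 14.2
tool_pos: [0.4696, 0.2114, 0.1826]
orientation: [-180.0, -0.0, -82.6]
force: [-0.0, -0.3, 0.1]
opening: 0.0352
gripper_force: 0.2
clock: 14.82
tool_pos: [0.4598, 0.2862, 0.1826]
orientation: [180.0, -0.0, -82.6]
force: [0.4, -0.7, -1.3]
opening: 0.0354
gripper_force: 0.1
t 14.8 pos [459.8 286.2 182.6] rpy [180.   -0.  -82.6] F [ 0.4 -0.7 -1.3] turn units [ 0.  -0.  -0.1] shift units(after turn) [-0.46  0.08 -0.01] tray [-88.   9.]
```

View pics/t6.png

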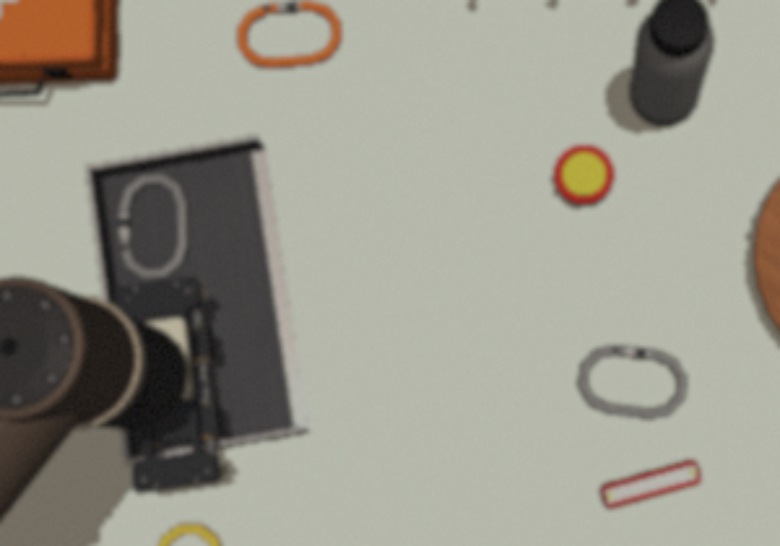

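```bash
python3 -m handwheel '[[-0.2,-0.45,0,0,0,0,0],[-0.2,-0.35,0,0,0,0,0],[-0.2,0.3,0,0,0,0,0],[-0.2,0,0,-0.6,0,0,0],[-0.2,0,0,-1,0,0,0]]'
python3 -m handwheel '[[-1,0,0,-1,0,0,0],[-1,0,0,-1,0,0,0],[-1,0,0,-0.5,0,0,-1],[-1,0,0,0,0,0,-1],[-1,0,0,0,0,0,-1]]'
python3 -m handwheel '[[-1,0,0,0,0,0,-1],[-1,0,0,0,0,0,-1],[-1,0,0,0,0,0,-1],[-1,0,0,0,0,0,-1],[-1,0,0,0,0,0,-1]]'
python3 -m handwheel '[[-1,0,0,0,0,0,-1],[-1,0,0,0,0,0,-1],[-1,0,0,0,0,0,-1],[-1,0,0,0,0,0,-1],[-1,0,0,0,0,0,-0.6]]'
python3 -c "
from h import *
go(461,-148,5,-7)"
```

```text
clock: 15.5
tool_pos: [0.4584, 0.2976, 0.2234]
orientation: [180.0, -0.0, -82.6]
force: [0.7, 1.1, 0.4]
opening: 0.0354
gripper_force: 0.0
clock: 16.12
tool_pos: [0.4585, 0.2978, 0.2868]
orientation: [-179.9, 0.1, -64.4]
force: [-1.2, 1.0, -0.4]
opening: 0.0003
gripper_force: 0.0
clock: 16.75
tool_pos: [0.4585, 0.2978, 0.2865]
orientation: [-179.9, -0.0, -34.4]
force: [0.4, 0.2, 1.1]
opening: 0.0005
gripper_force: 0.0
clock: 17.38
tool_pos: [0.4585, 0.2978, 0.2865]
orientation: [-179.9, -0.1, -6.9]
force: [-0.6, -0.1, -0.5]
opening: 0.0006
gripper_force: 0.0
t 17.4 pos [458.5 297.8 286.5] rpy [-1.799e+02 -1.000e-01 -6.900e+00] F [-0.6 -0.1 -0.5] turn units [-0.01666667 -0.01666667  0.01666667] shift units(after turn) [ 2.27 17.69  4.14] tray [-88.  20.]
```

```bash
python3 -m handwheel '[[-1,0.12,0.98,0,0,0,0],[-1,0.12,0.98,0,0,0,0],[-1,0.12,0.98,0,0,0,0],[-1,0.12,0.98,0,0,0,0],[-1,0.12,0.98,0,0,0,0]]' |head -2
python3 -m handwheel '[[-1,0.13,0.98,0,0,0,0],[-1,0.13,0.98,0,0,0,0],[-1,0.13,0.98,0,0,0,0],[-1,0.13,0.98,0,0,0,0],[-1,0.13,0.98,0,0,0,0]]' |head -2
python3 -m handwheel '[[-1,0.13,0.98,0,0,0,0],[-1,0.13,0.98,0,0,0,0],[-1,0.13,0.98,0,0,0,0],[-1,0.13,0.98,0,0,0,0],[-1,0.13,0.98,0,0,0,0]]' |head -2
python3 -m handwheel '[[-1,0.13,0.98,0,0,0,0],[-1,0.13,0.98,0,0,0,0],[-1,0.13,0.98,0,0,0,0],[-1,0,0,0,0,0,0]]' |head -2
python3 -c "
from h import *
go(461,-148,5,-7)
s=snapshot('wrist')
im=s['color'];hsv=cv2.cvtColor(im,cv2.COLOR_RGB2HSV)
T=np.array(s['tool_from_camera']);o=get_obs()
R=Ro.from_euler('xyz',o['orientation'],degrees=True).as_matrix()@T[:3,:3]
C=o['tool_pos']+Ro.from_euler('xyz',o['orientation'],degrees=True).apply(T[:3,3])
w=dict(fx=s['fx'],fy=s['fy'],cx=s['cx'],cy=s['cy'],R=R.T,t=-R.T@C)
m=(hsv[:265,:,2]<140).astype(np.uint8)
c,_=cv2.findContours(m,cv2.RETR_EXTERNAL,cv2.CHAIN_APPROX_NONE)
for k in c:
  if cv2.contourArea(k)>300:
    p=ray(w,k[:,0],.0055)[:,:2]*1000;print(cv2.boundingRect(k),p.min(0).round(),p.max(0).round())
cv2.imwrite('pics/w7.png',im[:,:,::-1])
s=snapshot('top');print('clip',blobs(s,(130,180,225,310),'green',.0145,20))
"
```

```text
clock: 18.0
tool_pos: [0.4581, 0.1722, 0.2853]
clock: 18.62
tool_pos: [0.459, 0.0487, 0.2853]
clock: 19.25
tool_pos: [0.4599, -0.0748, 0.2853]
clock: 19.75
tool_pos: [0.4604, -0.1491, 0.2851]
t 19.8 pos [ 460.4 -149.1  285.1] rpy [180.    0.   -7.2] F [ 0.2 -0.8  0.4] turn units [ 0.          0.         -0.03333333] shift units(after turn) [ 0.02 -0.04  4.08] tray [-148. -422.]
(235, 186, 160, 79) [ 438. -204.] [501. -92.]
(582, 0, 58, 163) [ 488. -368.] [ 587. -328.]
(503, 0, 137, 209) [ 457. -371.] [ 595. -279.]
clip [(444, 332, 70, 41, 13)]
```

```bash
python3 -m handwheel '[[-1,0,0,1,0,0,0],[-1,0,0,1,0,0,0],[-1,0,0,1,0,0,0],[-1,0,0,0.9,0,0,0],[-1,0,0,0.2,0,0,0]]'
python3 -m handwheel '[[-1,0.13,-0.47,0,0,0,0],[-1,0.13,-0.47,0,0,0,0],[-1,0.26,-0.94,0,0,0,0],[-1,0.26,-0.94,0,0,0,0],[-1,0.26,-0.94,0,0,0,0]]'
python3 -m handwheel '[[-1,0.26,-0.94,0,0,0,0],[-1,0.26,-0.94,0,0,0,0],[-1,0.26,-0.94,0,0,0,0],[-1,0.26,-0.94,0,0,0,0],[-1,0.26,-0.94,0,0,0,0]]'
python3 -c "
from h import *
go(*tw(-14,-190),5,-7);go(*tw(-14,29),5,8)
look((225,150,400,330))"
```

```text
clock: 20.48
tool_pos: [0.4606, -0.1468, 0.1816]
orientation: [180.0, 0.1, -7.0]
force: [0.1, 0.0, -0.5]
opening: 0.0005
gripper_force: 0.0
clock: 21.1
tool_pos: [0.4992, -0.0554, 0.1837]
orientation: [-180.0, -0.1, -7.0]
force: [-0.5, -0.5, -0.7]
opening: 0.0008
gripper_force: 0.3
clock: 21.72
tool_pos: [0.5457, 0.0572, 0.1829]
orientation: [-180.0, -0.0, -7.0]
force: [-0.4, -0.9, 1.4]
opening: 0.0003
gripper_force: 1.0
t 21.7 pos [545.7  57.2 182.9] rpy [-180.   -0.   -7.] F [-0.4 -0.9  1.4] turn units [-0. -0. -0.] shift units(after turn) [ 0.39 -1.77 -0.  ] tray [ -35. -230.]
t 21.7 pos [545.7  57.2 182.9] rpy [-180.   -0.   -7.] F [-0.4 -0.9  1.4] turn units [-0.  -0.  -2.5] shift units(after turn) [  0.83 -10.37  -0.  ] tray [ -35. -230.]
grey [(547, 64, 214, 131, 99), (569, -278, 147, 25, 4), (636, 117, 122, 88, 1), (760, -182, 108, 83, 89)]
green []
red [(672, -103, 59, 57, 135)]
```

```bash
python3 -m handwheel '[[-1,0.2,-0.85,0,0,0,-0.5],[-1,0.15,-0.85,0,0,0,-0.5],[-1,0.05,-0.85,0,0,0,-0.5],[-1,0,-0.85,0,0,0,-0.5],[-1,0,-0.85,0,0,0,-0.5]]'
python3 -c "
from h import *
go(*tw(-14,29),5,8)"
```

```text
clock: 22.4
tool_pos: [0.5568, 0.1622, 0.1827]
orientation: [180.0, -0.0, 8.2]
force: [0.9, -0.9, 0.9]
opening: 0.0006
gripper_force: 0.8
t 22.4 pos [556.8 162.2 182.7] rpy [180.   -0.    8.2] F [ 0.9 -0.9  0.9] turn units [ 0.         -0.          0.03333333] shift units(after turn) [-0.2  -6.27 -0.01] tray [  -9. -128.]
```

```bash
python3 -m handwheel '[[-1,-0.04,-0.85,0,0,0,0],[-1,-0.04,-0.85,0,0,0,0],[-1,-0.04,-0.85,0,0,0,0],[-1,-0.04,-0.85,0,0,0,0],[-1,-0.04,-0.8,0,0,0,0]]'
python3 -m handwheel '[[-1,0,-0.7,0,0,0,0],[-1,0,-0.6,0,0,0,0],[-1,0,-0.5,0,0,0,0],[-1,0,-0.4,0,0,0,0],[-1,0,0.3,0,0,0,0]]'
python3 -c "
from h import *
go(*tw(-14,29),5,8)"
```

```text
clock: 23.02
tool_pos: [0.5375, 0.2648, 0.1839]
orientation: [180.0, -0.1, 8.0]
force: [1.6, -6.0, 9.7]
opening: 0.0002
gripper_force: 5.0
clock: 23.65
tool_pos: [0.5304, 0.3124, 0.1829]
orientation: [-180.0, -0.0, 8.0]
force: [-0.3, 0.3, -0.8]
opening: 0.0005
gripper_force: 0.0
t 23.6 pos [530.4 312.4 182.9] rpy [-180.   -0.    8.] F [-0.3  0.3 -0.8] turn units [-0. -0.  0.] shift units(after turn) [ 0.01 -0.17 -0.  ] tray [-14.  25.]
```

```bash
python3 -m handwheel '[[-1,0,0,-0.4,0,0,0],[-1,0,0,-1,0,0,0],[-1,0,0,-1,0,0,0],[-1,0,0,-1,0,0,0],[-1,0,0,-1,0,0,0]]'
python3 -m handwheel '[[-1,-0.3,-1,-1,0,0,0],[-1,-0.3,-1,0,0,0,0],[-1,-0.3,-1,0,0,0,0],[-1,-0.3,-1,0,0,0,0],[-1,-0.3,-1,0,0,0,0]]'
python3 -m handwheel '[[-1,-0.3,-1,0,0,0,0],[-1,-0.3,-1,0,0,0,0],[-1,-0.3,-1,0,0,0,0],[-1,-0.3,-1,0,0,0,0],[-1,-0.3,-1,0,0,0,0]]'
python3 -m handwheel '[[-1,-0.3,-1,0,0,0,0],[-1,-0.3,-1,0,0,0,0],[-1,0,0,0,0,0,0]]'
python3 -c "
from h import *
s=look((225,150,400,330));print('clip',blobs(s,(130,180,225,310),'green',.0145,20))
cv2.imwrite('pics/t8.png',cv2.resize(s['color'][130:340,100:400],None,fx=2.6,fy=2.6,interpolation=cv2.INTER_CUBIC)[:,:,::-1])"
```

```text
clock: 24.28
tool_pos: [0.5307, 0.3109, 0.294]
orientation: [-180.0, -0.0, 7.9]
force: [-0.1, 0.7, -0.2]
opening: 0.0004
gripper_force: 0.0
clock: 24.9
tool_pos: [0.4758, 0.4308, 0.3179]
orientation: [-180.0, -0.0, 8.0]
force: [0.1, -0.6, 0.2]
opening: 0.0003
gripper_force: 0.0
clock: 25.52
tool_pos: [0.4212, 0.5498, 0.3176]
orientation: [180.0, 0.0, 8.0]
force: [0.3, 0.7, -0.1]
opening: 0.0003
gripper_force: 0.0
clock: 25.9
tool_pos: [0.399, 0.5978, 0.3172]
orientation: [180.0, 0.0, 8.1]
force: [-0.8, 0.3, -0.8]
opening: 0.0006
gripper_force: 0.0
grey [(581, -281, 173, 34, 178), (759, -182, 113, 86, 89)]
green []
red [(672, -103, 59, 57, 135)]
clip [(445, 333, 70, 42, 9)]
```

View pics/t8.png

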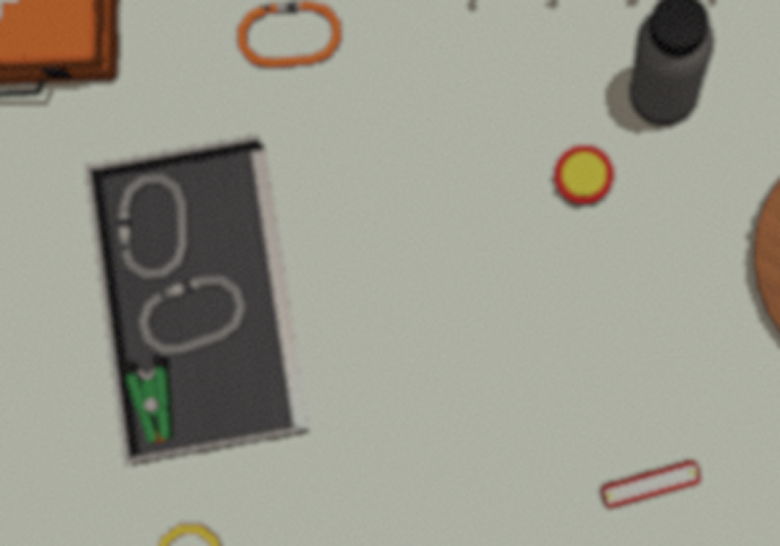

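The last view shows both carabiners (crop positions (153,225) and (192,315)) and the clip (150,400) well inside the tray, with everything else where it was.

```bash
python3 -c "
from plant import *
print(close_job())"
```

```text
the job is handed in; nothing more can be done
None
```

Both silver carabiners and the green clip are in the tray, swept in without lifting; the last picture shows the tin, knife and flask where they were and only the turntable's edge, and I handed the job in at about 26 s of the 72 s allowed with no verdict returned.

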